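# Show where the missing balance tube goes in the mini centrifuge

## Task

Show a colleague how to balance the mini centrifuge, grasping nothing and moving nothing but its clear lid. Gently push the half-open lid right back until it stops and leave it open, then point at the one microtube in the blue rack beside it whose cap is shut: hold the fingertips straight over it, a finger's breadth or two above and without contact, for two seconds. Then point in the same way at the empty rotor well straight across from the tube that has no partner, lowering the hand over no other tube or well, and finally draw the hand well away.

Things in the scene. Friction and masses are not known exactly. Their poses are not given: they have to be found in the camera images.
- mini_centrifuge: the white bench centrifuge, 167 x 150 mm, 129 mm high with its lid shut, fast to the table; the only centrifuge. Origin under its middle on the table (rotor axis), z up, x from its front (low latch, switch) to the lid's hinge at the back. The bowl's rim is 90 mm above the table.
- mini_centrifuge_lid (a joint): the clear domed lid on a hinge at the back: 0 shut, 1.396 rad is its stop, fully back; it starts between 0.75 and 1.0. The hinge is stiff enough that it stays where it is left; about 0.5 N at its front lip moves it. Beyond 1.25 rad counts as right back.
- lid_lip (a point): middle of the lower edge of the lid's front lip, 146 mm from the hinge line; 189 to 212 mm above the table at the start, 233 mm with the lid right back (then 53 mm behind the rotor axis: the lid still leans forward a little). The rim is straight for 35 mm here, 14 mm deep, 2 mm thick. Pushing this edge towards the hinge, rising with it, opens the lid further.
- lid_hinge (a point): middle of the lid's hinge line, 78 mm behind the rotor axis and 90 mm above the table; the hinge line runs along the centrifuge's y
- mini_centrifuge_rotor: the blue dished rotor, 96 mm across, its rim 93 mm above the table; turns at a touch about the vertical axis, so it must not be touched. Six wells; three hold microtubes with shut caps, which cannot come out and stand up to 96 mm above the table. Two of them face each other across the axis; the third has an empty well across from it. Origin under its middle on the table; its x axis turns with it.
- balance_well (a point): middle of the mouth of the empty well straight across from the tube without a partner: the place for the balance tube. Like the others its mouth is 12 mm wide, 85 mm above the table and 30 mm from the rotor's axis, with 30 mm between neighbours. It starts anywhere on the front half of the rotor (seen in the centrifuge's frame).
- other_well_1 (a point): mouth of the well that holds the tube without a partner
- other_well_2 (a point): mouth of a well that holds one tube of the facing pair
- other_well_3 (a point): mouth of an empty well that faces another empty well across the axis
- other_well_4 (a point): mouth of the well that holds the other tube of the facing pair
- other_well_5 (a point): mouth of the other empty well that faces another empty well across the axis
- rack: the blue tube rack beside the centrifuge (another stands far to the right), 120 square holes, 247 (x) x 124 (y) x 32 mm, loose; origin under its middle. Three microtubes stand in it at least 75 mm apart.
- shut_tube: the white 1.5 ml microtube with its cap shut, loose in the rack, 13 mm across; origin at its lower tip on its axis, 10 mm above the table
- shut_tube_cap (a point): top of the shut cap of that tube, 52 mm above the table
- open_tube_1: a microtube with its cap standing open, loose in the rack, top of the cap 67 mm above the table; origin at its lower tip
- open_tube_2: another microtube with an open cap, loose in the rack, top of the cap 65 mm above the table; origin at its lower tip
- bench_timer: bystander: white timer with three keys, 66 x 62 x 19 mm, loose
- seed_dish: bystander: clear round dish, 65 mm across, 14 mm high, loose
- marker: bystander: white marker pen with a blue cap, 136 x 12 mm, lying loose
- small_bottle: bystander: white screw-cap bottle, 36 mm across, 63 mm high, loose
- white_bottle: bystander: white bottle with a red cap, 48 mm across, 86 mm high, loose
- side_dish: bystander: clear round dish, 65 mm across, 14 mm high, loose, to the right of the rack

How it is judged:
By the outcome, as a careful person would: the job done as asked, in the order asked, and still so for the second after the job is handed in, with the robot touching nothing.
It also fails if it takes over 61 s, if anything falls off the work surface, if the arm or the gripper's body presses on something with over 40 N, if the wrist force passes 120 N, or if a joint passes its speed limit or range.

## Robot

A 7-joint arm with a two-finger parallel gripper is mounted at the origin on a cart in front of the work surface, level with it; the furniture and walls round the work are solid. World frame = base frame: x ahead of the robot, y to its left, z up, the work surface at z = 0. Lengths are in mm, angles in degrees, forces in N, time in s.
With the tool pointing down it reaches from about 350 to 900 mm from the base axis. Payload 19.9 kg.
Tool frame: the origin (TCP) lies midway between the tips of the shut fingers; the grasp point (between the pads) lies 19 mm behind it; z points along the fingers, y is the line along which they close (so a half turn about z gives the same grasp; the last joint's range is limited). The gripper opens to 94 mm and grips with 3 to 60 N. Pads are 16 mm wide; open, the fingers measure 119 mm over their backs; the gripper's body (75 mm by 177 mm) begins 78 mm behind the grasp point.
Start: joints at [-78.123, 23.915, -0.59, 92.452, 0.269, 63.638, -3.037], TCP at [153.891, 605.736, 205.425] pointing down, gripper open.
Joint ranges: [-161.28, 161.28], [-22.2, 115.67], [-73.04, 71.86], [3.21, 147.25], [-68.34, 248.33], [10.77, 114.83], [-161.83, 161.83]. Speed limits (degrees/s): [108.29, 108.29, 136.94, 136.94, 172.46, 172.46, 172.46].

## Interface

Orientations are given as [roll, pitch, yaw] about the fixed x, y, z axes, in that order (R = Rz(yaw) Ry(pitch) Rx(roll)).
In Python, from workcell import bot gives the robot as it stands. The module is installed in compiled form; this text tells all that it offers.
- The arm moves only by the tool jog_arm, never from a script. Its argument "motion" is a list of rows, each an object with "grip": the finger opening in mm, from 0 to 94; "travel": the shift along the tool's x, y, z each as a share of 0.1 m, from -1 to 1, a list of three; "yaw": the turn about the tool's z as a share of pi/2 rad, from -1 to 1. In form: [{"grip": grip, "travel": [dx, dy, dz], "yaw": yaw}, ...]. A call has 1 to 20 rows; each row shifts and turns the commanded pose from where the row before left it, along the tool's axes as they then stand; what a row does not reach is not made up. A row lasts 1/8 s, in which the tool goes at most 62.5 mm and 10.7 degrees, less where a joint would pass 70% of its speed; a pose out of reach is approached as far as the arm can. A call with a number of a shift or a turn outside -1 to 1 is refused whole. A call with a gripper value outside its range is refused whole. The fingers move at their own pace and stop on an object; "newtons" is the grip in N (left out, the last holds). Time passes only in rows, so rows that do not move let the fingers close. It gives the time, the measured TCP pose, the force, the opening and the grip force at its end, in the units of the state.
- bot.read_state(): the state, without advancing time (a new reading comes with each control period).
- bot.grab_frame(name): name is "scene" or "top"; returns the picture (400x640x3 uint8, blue, green, red); there is no depth.
- bot.get_calibration(name): a dict with "camera_matrix" (3x3 intrinsics, pixels), "rvec" (rotation vector, rad) and "tvec" (3), from world to camera coordinates, as OpenCV has them. Camera axes: x right, y down, z forward; pixel columns grow to the right and rows downward; lengths in mm; the calibration is good to about 2 mm. A picture is of the moment at which its call begins. get_calibration takes no time and is no camera call.
- bot.sign_off(): hands the job in; it is judged then, once.
The state is a dict: "clock": time; "joint_positions": joint angles; "joint_velocities": joint speeds; "effort": joint torques, N m; "position": TCP position; "orientation": TCP orientation; "contact_force": force on the tool from outside, world axes, zero at the start; "wrist_torque": the same for the moment, N m; "opening": finger opening in mm; "gripper_force": force on a finger pad.
Only numpy, scipy, OpenCV 4.12 (cv2) and the standard library are available. Lean on these libraries where they do the work, as an engineer would, in place of code of your own. Each camera call takes 0.05 s, during which the arm holds its last target. There are 200 camera calls.

## Working session

There is one attempt and no reset: what is moved stays moved. The work goes in short steps, Python scripts to look and compute and a tool call to move; the robot and the scene stay as the last step left them, time stands still between calls to the robot, and variables do not carry over. Pictures are saved under pics/ and viewed, at most 10 in all, crops included, and the job is handed in when it is done.

Besides the shell and the picture viewer there is one more tool, called after "Request:" as name([rows], argument=value, ...), one row to a line, values as JSON. jog_arm: Moves the arm, as the interface text tells. Shift numbers are shares of 0.1 m and turn numbers shares of pi/2 rad, none past 1 either way. Its arguments: {"type":"object","properties":{"motion":{"type":"array"},"newtons":{"type":"number"}},"required":["motion"]}

```bash
mkdir -p pics; python3 - <<'E'
from workcell import bot
import cv2
for n in("scene","top"):
    f=bot.grab_frame(n); cv2.imwrite(f"pics/{n}0.png",f)
    c=bot.get_calibration(n); R=cv2.Rodrigues(c["rvec"])[0]
    print(n,c["camera_matrix"].round(1).tolist(),(-R.T@c["tvec"].ravel()).round(0),R[2].round(2))
s=bot.read_state();print(s["clock"],s["position"],s["orientation"],s["contact_force"])
E
```

```text
scene [[498.1, 0.0, 320.2], [0.0, 498.1, 197.3], [0.0, 0.0, 1.0]] [-392.  853. 1250.] [ 0.51 -0.54 -0.67]
top [[430.8, 0.0, 314.1], [0.0, 430.8, 193.8], [0.0, 0.0, 1.0]] [ 332.  -83. 1267.] [ 0.16  0.02 -0.99]
0.1 [153.82607314 605.45067674 204.92030466] [-1.79941421e+02  5.84581128e-03  1.65748220e+02] [-0.62496416 -0.03307409  0.67722703]
```

View pics/scene0.png

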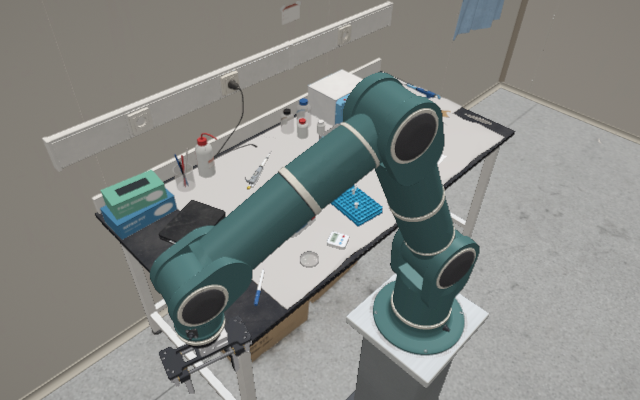

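View pics/top0.png

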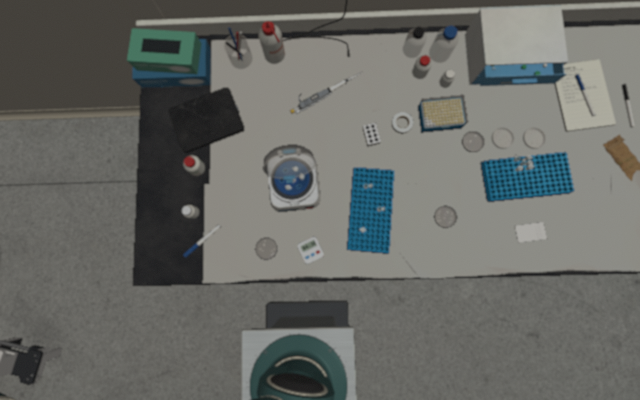

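The scene view is blocked by the arm. In the top view the centrifuge is at about (293,180), with its hinge up (+x), and the rack with its three tubes is at about (371,210). I'll enlarge both.

```bash
cat > h.py <<'E'
import numpy as np,cv2
from workcell import bot
def ray(n,u,v):
    c=bot.get_calibration(n);R=cv2.Rodrigues(c["rvec"])[0];t=np.ravel(c["tvec"])
    d=R.T@np.linalg.inv(c["camera_matrix"])@np.array([u,v,1.]);return -R.T@t,d
def onz(n,u,v,z):
    o,d=ray(n,u,v);return o+d*(z-o[2])/d[2]
def px(n,P):
    c=bot.get_calibration(n)
    return cv2.projectPoints(np.array(P,float).reshape(-1,3),c["rvec"],c["tvec"],c["camera_matrix"],None)[0].reshape(-1,2)
def tri(a,b):
    (o1,d1),(o2,d2)=a,b
    s=np.linalg.lstsq(np.c_[d1,-d2],o2-o1,rcond=None)[0]
    p,q=o1+d1*s[0],o2+d2*s[1];return (p+q)/2,np.linalg.norm(p-q)
E
python3 - <<'E'
import cv2,numpy as np
f=cv2.imread("pics/top0.png")
a=cv2.resize(f[140:216,255:331],(600,600)[:2],interpolation=cv2.INTER_CUBIC)
b=cv2.resize(f[160:260,335:405],(200*2,571),interpolation=cv2.INTER_CUBIC)
cv2.imwrite("pics/c1.png",a)
cv2.imwrite("pics/c2.png",b)
E
```

```text
(no output)
```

View pics/c1.png

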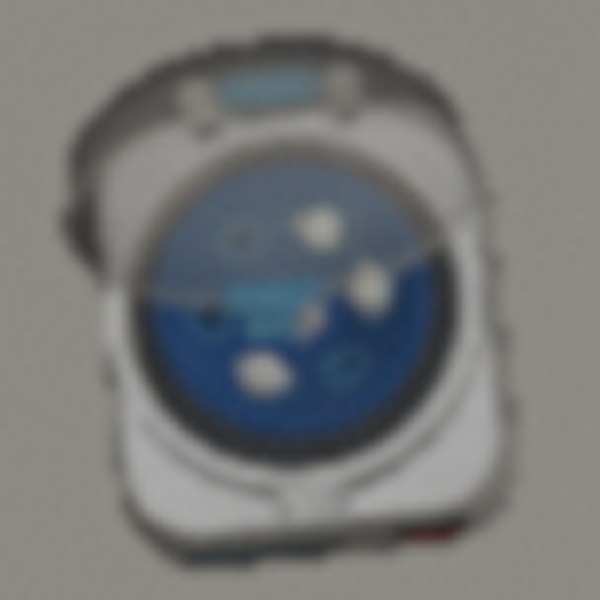

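View pics/c2.png

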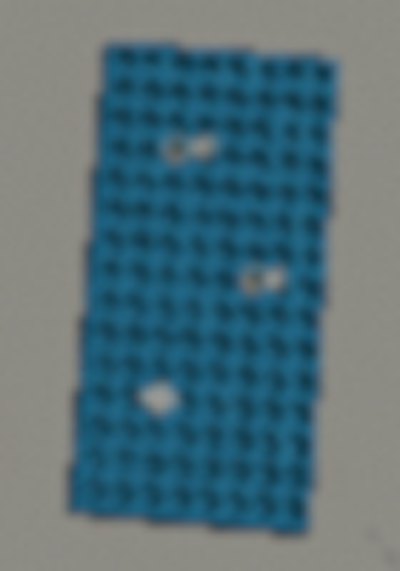

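The balance well is the empty one at crop (210,315). The facing pair is (320,228)/(262,375) and the lone tube is (370,285). In the rack, the shut tube is at crop (160,398), and the other two have open caps. Next I'll convert these to world coordinates.

```bash
python3 - <<'E'
from h import *
A=lambda u,v,z:onz("top",255+(u+.5)/600*76-.5,140+(v+.5)/600*76-.5,z)
f=cv2.imread("pics/top0.png")
hsv=cv2.cvtColor(f,cv2.COLOR_BGR2HSV)
# tube caps in rack/rotor: bright, low saturation centroids near seeds
def blob(u,v,r=3):
    g=f[v-r:v+r+1,u-r:u+r+1].min(2).astype(float);w=np.clip(g-0.6*g.max(),0,None)
    yy,xx=np.mgrid[v-r:v+r+1,u-r:u+r+1];return (xx*w).sum()/w.sum(),(yy*w).sum()/w.sum()
for n,(u,v),z in [("pairA",(295,169),95),("lone",(302,176),95),("pairB",(288,187),95),("shut",(363,230),52)]:
    p=blob(u,v);print(n,np.round(p,2),onz("top",*p,z).round(1))
for n,u,v,z in [("eA",240,238,85),("BAL",210,315,85),("eB",345,365,85),("knL",195,100,95),("knR",345,82,95),("latch",310,500,85),("ringL",135,300,90),("ringR",458,300,90),("ringT",295,140,90),("ringB",290,465,90)]:
    print(n,A(u,v,z).round(1))
m=cv2.inRange(hsv,(90,120,60),(110,255,255));m[:, :335]=0;m[:,405:]=0;m[:150]=0;m[270:]=0
c=max(cv2.findContours(m,0,2)[0],key=cv2.contourArea);r=cv2.minAreaRect(c);B=[onz("top",*q,32) for q in cv2.boxPoints(r)]
print("rack",np.round(B,1).tolist(),[np.linalg.norm(B[i]-B[i-1]).round(1) for i in range(4)])
# lid lip: constraint on arc, predicted pixel for angles
pa=(A(320,228,95)+A(262,375,95))/2;lo=A(370,285,95);print("axis",pa)
for yaw in (4,6):
  e=np.array([np.cos(np.radians(yaw)),np.sin(np.radians(yaw))])
  for th in(.75,.85,.95,1.0):
    xr=78-146*np.cos(th);P=[*(pa[:2]+e*xr),90+146*np.sin(th)]
    q=px("top",P)[0];print(yaw,th,np.round(xr),((q-[255,140])*600/76).round(0))
  q=px("top",[*(pa[:2]+e*78),90])[0];print("hinge",((q-[255,140])*600/76).round(0))
E
```

```text
pairA [295.1  168.31] [593.7 -11.   95. ]
lone [301.33 175.66] [572.3 -27.9  95. ]
pairB [287.95 186.72] [542.2   9.8  95. ]
shut [362.4  229.27] [ 422.1 -194.4   52. ]
eA [592.8  18.2  85. ]
BAL [565.2  29.3  85. ]
eB [545.7 -18.2  85. ]
knL [641.1  32.6  95. ]
knR [646.  -20.9  95. ]
latch [498.  -5.  85.]
ringL [570.4  55.3  90. ]
ringR [566.9 -58.9  90. ]
ringT [626.7  -2.4  90. ]
ringB [509.8   1.5  90. ]
rack [[367.9, -151.2, 32.0], [605.7, -178.7, 32.0], [592.7, -297.0, 32.0], [356.0, -266.0, 32.0]] [np.float64(115.5), np.float64(239.5), np.float64(119.0), np.float64(238.7)]
axis [ 5.67260654e+02 -2.82153705e-01  9.50000000e+01]
4 0.75 -29.0 [274. 328.]
4 0.85 -18.0 [269. 290.]
4 0.95 -7.0 [263. 249.]
4 1.0 -1.0 [260. 228.]
hinge [270.  87.]
6 0.75 -29.0 [277. 328.]
6 0.85 -18.0 [271. 290.]
6 0.95 -7.0 [264. 249.]
6 1.0 -1.0 [261. 228.]
hinge [262.  88.]
```

Axis ≈ (568.5,0), yaw ≈ 4.7°. The balance well is at ≈ (564.3,29.5), r = 30 as given. The lid is at ≈ 0.83 rad, with the lip at ≈ (548,-2,198). The shut cap is at ≈ (422,-194). Next I move to the front of the lip with the fingers shut.

Request:
jog_arm([
  {"grip":0,"travel":[0,0,0],"yaw":-0.1},
  {"grip":0,"travel":[0,0,0],"yaw":-0.11},
  {"grip":0,"travel":[-0.2,-0.4,0],"yaw":0},
  {"grip":0,"travel":[-0.2,-0.4,0],"yaw":0},
  {"grip":0,"travel":[-0.2,-0.4,0],"yaw":0},
  {"grip":0,"travel":[-0.2,-0.4,0],"yaw":0},
  {"grip":0,"travel":[-0.2,-0.4,0],"yaw":0},
  {"grip":0,"travel":[-0.2,-0.4,0],"yaw":0},
  {"grip":0,"travel":[-0.2,-0.4,0],"yaw":0},
  {"grip":0,"travel":[-0.2,-0.4,0],"yaw":0},
  {"grip":0,"travel":[-0.2,-0.4,0],"yaw":0},
  {"grip":0,"travel":[-0.2,-0.4,0],"yaw":0},
  {"grip":0,"travel":[-0.2,-0.4,0],"yaw":0},
  {"grip":0,"travel":[-0.2,-0.4,0],"yaw":0},
  {"grip":0,"travel":[-0.2,-0.4,0],"yaw":0},
  {"grip":0,"travel":[-0.2,-0.4,0],"yaw":0},
  {"grip":0,"travel":[-0.1,-0.4,0],"yaw":0},
  {"grip":0,"travel":[0,-0.3,0],"yaw":0},
  {"grip":0,"travel":[0,0,0],"yaw":0},
])

```text
clock: 2.48
position: [493.8, -0.8, 205.3]
orientation: [-180.0, -0.0, -175.6]
contact_force: [-0.6, -0.1, -0.6]
opening: 0.7
gripper_force: 0.0
```

```bash
python3 - <<'E'
from h import *
f=bot.grab_frame("scene")
q=px("scene",[[568.5,0,90],[548.5,-2,198],[422,-194,52],[564.3,29.5,85],[494,-1,205]]);print(q.round(1))
u,v=q[0].astype(int);a=cv2.resize(f[v-60:v+40,u-70:u+70],(798,570),interpolation=cv2.INTER_CUBIC);cv2.imwrite("pics/s1.png",a);cv2.imwrite("pics/s1full.png",f);print(u-70,v-60)
g=bot.grab_frame("top");cv2.imwrite("pics/t1.png",g)
E
```

```text
[[288.6 200.2]
 [292.5 178.6]
 [356.6 202.5]
 [283.1 205.8]
 [303.7 184.8]]
218 140
```

View pics/s1.png

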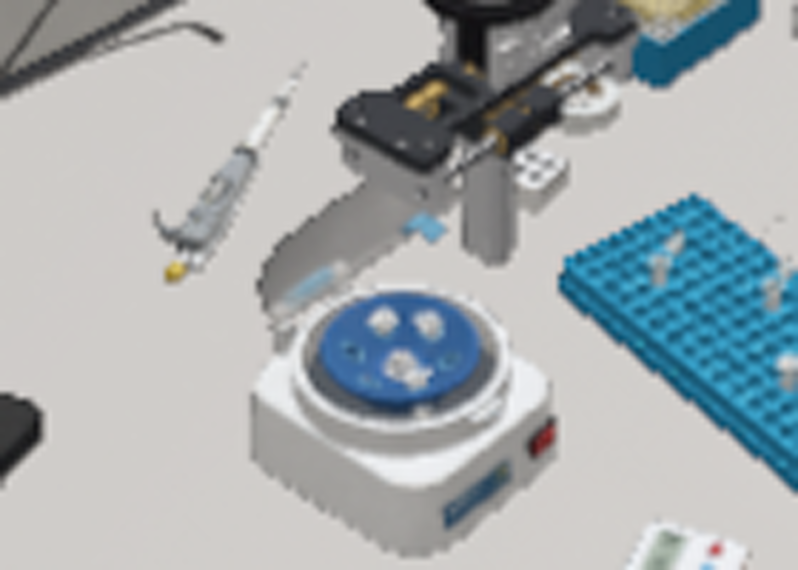

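The scene view agrees with this: lip at (425,228), balance well at (370,382), shut tube at (788,355) in the crop. The rear hinge side is clear, so I push the lid slowly.

Request:
jog_arm([
  {"grip":0,"travel":[-0.09,-0.015,0.05],"yaw":0},
  {"grip":0,"travel":[-0.09,-0.015,0.05],"yaw":0},
  {"grip":0,"travel":[-0.09,-0.015,0.05],"yaw":0},
  {"grip":0,"travel":[-0.09,0,0.05],"yaw":0},
  {"grip":0,"travel":[-0.06,0,0],"yaw":0},
  {"grip":0,"travel":[-0.06,0,0],"yaw":0},
  {"grip":0,"travel":[-0.05,0,-0.03],"yaw":0},
  {"grip":0,"travel":[-0.05,0,-0.03],"yaw":0},
  {"grip":0,"travel":[-0.05,0,-0.03],"yaw":0},
  {"grip":0,"travel":[-0.05,0,-0.03],"yaw":0},
  {"grip":0,"travel":[-0.05,0,-0.03],"yaw":0},
  {"grip":0,"travel":[-0.05,0,-0.03],"yaw":0},
  {"grip":0,"travel":[-0.05,0,-0.02],"yaw":0},
  {"grip":0,"travel":[-0.05,0,-0.02],"yaw":0},
  {"grip":0,"travel":[-0.05,0,-0.02],"yaw":0},
  {"grip":0,"travel":[-0.05,0,-0.02],"yaw":0},
  {"grip":0,"travel":[-0.05,0,-0.01],"yaw":0},
  {"grip":0,"travel":[0,0,0],"yaw":0},
])

```text
clock: 4.82
position: [597.3, 5.2, 212.4]
orientation: [-180.0, 0.0, -175.4]
contact_force: [-0.9, 0.2, 0.4]
opening: 0.3
gripper_force: 0.0
```

Request:
jog_arm([
  {"grip":0,"travel":[-0.03,0,0],"yaw":0},
  {"grip":0,"travel":[-0.03,0,0],"yaw":0},
  {"grip":0,"travel":[-0.03,0,0],"yaw":0},
  {"grip":0,"travel":[-0.03,0,0],"yaw":0},
  {"grip":0,"travel":[0,0,0],"yaw":0},
])

```text
clock: 5.45
position: [608.8, 6.1, 212.4]
orientation: [-180.0, -0.0, -175.4]
contact_force: [-3.8, 1.2, 1.3]
opening: 0.4
gripper_force: 1.4
```

Request:
jog_arm([
  {"grip":0,"travel":[-0.01,0,0],"yaw":0},
  {"grip":0,"travel":[0,0,0],"yaw":0},
])

```text
clock: 5.7
position: [609.1, 6.1, 212.3]
orientation: [180.0, -0.1, -175.4]
contact_force: [-8.8, 0.4, 5.3]
opening: 0.5
gripper_force: 4.6
```

The force rises sharply, so the lid is at its stop. I back off and go over to the shut tube at height.

Request:
jog_arm([
  {"grip":0,"travel":[0.1,0,0],"yaw":0},
  {"grip":0,"travel":[0.3,0,0],"yaw":0},
  {"grip":0,"travel":[0.4,0,0],"yaw":0},
  {"grip":0,"travel":[0.4,0,0],"yaw":0},
  {"grip":0,"travel":[0.14,-0.31,0],"yaw":0},
  {"grip":0,"travel":[0.14,-0.31,0],"yaw":0},
  {"grip":0,"travel":[0.14,-0.31,0],"yaw":0},
  {"grip":0,"travel":[0.14,-0.31,0],"yaw":0},
  {"grip":0,"travel":[0.14,-0.31,0],"yaw":0},
  {"grip":0,"travel":[0.12,-0.29,0],"yaw":0},
  {"grip":0,"travel":[0,0,0],"yaw":0},
  {"grip":0,"travel":[0,0,0],"yaw":0},
])

```text
clock: 7.2
position: [423.6, -192.9, 212.5]
orientation: [180.0, 0.0, -175.3]
contact_force: [0.2, -0.7, 0.1]
opening: 0.6
gripper_force: 0.0
```

```bash
python3 - <<'E'
from h import *
f=bot.grab_frame("top");s=bot.grab_frame("scene");cv2.imwrite("pics/s2full.png",s)
a=cv2.resize(f[130:216,250:336],(500,500),interpolation=cv2.INTER_CUBIC)
b=cv2.resize(s[140:240,218:278+20],(300,375),interpolation=cv2.INTER_CUBIC)
c=cv2.resize(s[140:240,218:398],(300*3//1-100-500,167)) if 0 else b
o=np.zeros((500,800,3),np.uint8);o[:,:500]=a;o[:375,500:]=b;cv2.imwrite("pics/m2.png",o)
# shut tube from both views: rack cap seen in start top picture and unobstructed scene picture s1full
t=cv2.imread("pics/s1full.png")
u,v=px("scene",[422,-194,52])[0];u,v=int(u),int(v);r=9
g=t[v-r:v+r,u-r:u+r].min(2);print(u,v);print(g)
st=bot.read_state();print(st["position"],st["contact_force"],st["clock"])
E
```

```text
356 202
[[ 35  36  47  52  71 116 141 124  53  51  44  35  44  61  47  41  45  55]
 [ 53  49  41  30  45  82 113 106  71  54  40  28  38  55  64  58  48  34]
 [ 51  44  37  32  34  52  60  58  41  28  35  43  50  50  42  41  41  38]
 [ 24  28  43  53  47  54  45  44  34  39  41  53  55  46  31  29  41  60]
 [ 37  40  51  57  49  33  29  34  53  63  60  40  40  40  47  45  51  54]
 [ 56  54  39  25  35  44  43  49  52  51  54  34  31  39  54  59  53  32]
 [ 47  46  34  36  45  55  53  45  33  25  38  57  51  51  41  40  38  35]
 [ 31  34  46  60  67  43  38  42  44  41  51  68  61  53  41  38  52  64]
 [ 51  47  48  63  60  28  28  39  68  89  70  59  40  47  62  65  72  66]
 [ 57  52  27  27  35  44  43  92 153 163 140 114  39  43  61  62  43  25]
 [ 39  43  41  36  39  55  59 145 213 208 197 161  60  51  35  36  36  35]
 [ 27  32  53  56  49  37  51 131 190 188 173 133  51  46  39  33  41  57]
 [ 42  42  49  50  50  39  28  59 118 150 126  21  28  46  60  54  49  54]
 [ 58  55  37  25  38  55  43  79 131 146 121  33  36  45  59  60  46  25]
 [ 43  44  34  36  44  59  54  80 131 138 100  52  56  58  50  45  33  38]
 [ 30  42  59  57  54  43  37  46  81 110  84  52  56  48  41  38  53  67]
 [ 51  63  71  50  46  32  28  40  55  56  49  34  36  46  63  66  77  69]
 [ 62  69  42  27  36  51  47  54  49  42  41  36  36  46  62  62  55  26]]
[ 423.79531134 -192.7042931   212.4896668 ] [ 0.0582098  -0.00550924 -0.4387838 ] 7.3
```

View pics/m2.png

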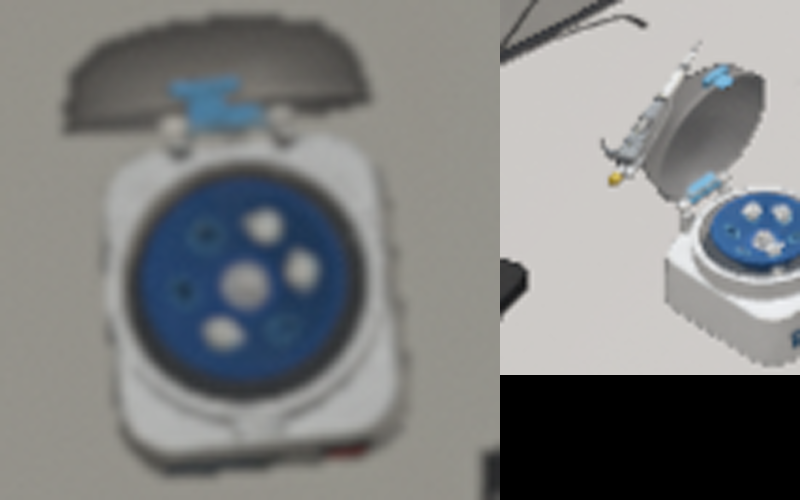

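The lid is fully back, and the rotor is now in clear view (500 px crop): hub (244,285), balance well (185,290), lone tube (301,270). Before pointing, I refine both targets from the two views.

```bash
python3 - <<'E'
from h import *
k=86/500
A=lambda u,v,z:onz("top",250+(u+.5)*k-.5,130+(v+.5)*k-.5,z).round(1)
for n,u,v,z in[("A",263,225,95),("B",222,332,95),("lone",301,270,95),("BAL",185,290,85),("eA",207,234,85),("eB",283,328,85),("ringL",128,283,90),("ringR",364,283,90),("T",247,163,90),("Bo",243,404,90)]: print(n,A(u,v,z))
print("shut",tri(ray("top",362.4,229.27),ray("scene",356.2,203.3)))
ub,vb=185*k+250-.41,290*k+130-.41
print("bal",tri(ray("top",ub,vb),ray("scene",218+370.5/5.7-.4,140+382.5/5.7-.4)))
E
```

```text
A [593.7 -10.2  95. ]
B [542.3  10.3  95. ]
lone [571.2 -27.9  95. ]
BAL [565.2  28.6  85. ]
eA [592.4  17.6  85. ]
eB [545.2 -18.2  85. ]
ringL [568.4  55.5  90. ]
ringR [565.  -57.7  90. ]
T [625.7  -2.7  90. ]
Bo [508.1   1.3  90. ]
shut (array([ 422.93746131, -194.51424946,   47.14799741]), np.float64(1.1609721101096713))
bal (array([566.66861404,  29.42828958,  79.10584693]), np.float64(0.8897495428296976))
```

Request:
jog_arm([
  {"grip":0,"travel":[0.016,-0.016,0],"yaw":0},
  {"grip":0,"travel":[0,0,0.35],"yaw":0},
  {"grip":0,"travel":[0,0,0.35],"yaw":0},
  {"grip":0,"travel":[0,0,0.35],"yaw":0},
  {"grip":0,"travel":[0,0,0.2],"yaw":0},
  {"grip":0,"travel":[0,0,0.1],"yaw":0},
  {"grip":0,"travel":[0,0,0.03],"yaw":0},
  {"grip":0,"travel":[0,0,0],"yaw":0},
  {"grip":0,"travel":[0,0,0],"yaw":0},
])

```text
clock: 8.43
position: [422.5, -195.4, 75.1]
orientation: [-180.0, 0.1, -175.4]
contact_force: [-1.5, -0.5, -0.5]
opening: 0.6
gripper_force: 0.0
```

Request:
jog_arm([
  {"grip":0,"travel":[0,0.01,0],"yaw":0},
  {"grip":0,"travel":[0,0,0],"yaw":0},
  {"grip":0,"travel":[0,0,0],"yaw":0},
  {"grip":0,"travel":[0,0,0],"yaw":0},
  {"grip":0,"travel":[0,0,0],"yaw":0},
  {"grip":0,"travel":[0,0,0],"yaw":0},
  {"grip":0,"travel":[0,0,0],"yaw":0},
  {"grip":0,"travel":[0,0,0],"yaw":0},
  {"grip":0,"travel":[0,0,0],"yaw":0},
  {"grip":0,"travel":[0,0,0],"yaw":0},
  {"grip":0,"travel":[0,0,0],"yaw":0},
  {"grip":0,"travel":[0,0,0],"yaw":0},
  {"grip":0,"travel":[0,0,0],"yaw":0},
  {"grip":0,"travel":[0,0,0],"yaw":0},
  {"grip":0,"travel":[0,0,0],"yaw":0},
  {"grip":0,"travel":[0,0,0],"yaw":0},
  {"grip":0,"travel":[0,0,0],"yaw":0},
  {"grip":0,"travel":[0,0,0],"yaw":0},
  {"grip":0,"travel":[0,0,0],"yaw":0},
  {"grip":0,"travel":[0,0,0],"yaw":0},
])

```text
clock: 10.92
position: [422.0, -194.3, 74.5]
orientation: [-180.0, 0.0, -175.4]
contact_force: [-0.4, -0.4, 0.5]
opening: 0.4
gripper_force: 0.0
```

Request:
jog_arm([
  {"grip":0,"travel":[0,0,-0.35],"yaw":0},
  {"grip":0,"travel":[0,0,-0.35],"yaw":0},
  {"grip":0,"travel":[0,0,-0.35],"yaw":0},
  {"grip":0,"travel":[0,0,-0.3],"yaw":0},
  {"grip":0,"travel":[0,0.35,0],"yaw":0},
  {"grip":0,"travel":[0,0.35,0],"yaw":0},
  {"grip":0,"travel":[0,0.35,0],"yaw":0},
  {"grip":0,"travel":[0,0.35,0],"yaw":0},
  {"grip":0,"travel":[0,0.35,0],"yaw":0},
  {"grip":0,"travel":[0,0.36,0],"yaw":0},
  {"grip":0,"travel":[-0.3,0,0],"yaw":0},
  {"grip":0,"travel":[-0.3,0,0],"yaw":0},
  {"grip":0,"travel":[-0.3,0,0],"yaw":0},
  {"grip":0,"travel":[-0.3,0,0],"yaw":0},
  {"grip":0,"travel":[-0.3,0,0],"yaw":0},
  {"grip":0,"travel":[-0.1,0,0],"yaw":0},
  {"grip":0,"travel":[0,0,0],"yaw":0},
  {"grip":0,"travel":[0,0,0],"yaw":0},
])

```text
clock: 13.18
position: [563.5, 28.8, 209.6]
orientation: [180.0, -0.0, -175.4]
contact_force: [0.3, 0.0, 0.1]
opening: 0.3
gripper_force: 0.0
```

Request:
jog_arm([
  {"grip":0,"travel":[-0.01,0.005,0.2],"yaw":0},
  {"grip":0,"travel":[0,0,0.25],"yaw":0},
  {"grip":0,"travel":[0,0,0.25],"yaw":0},
  {"grip":0,"travel":[0,0,0.15],"yaw":0},
  {"grip":0,"travel":[0,0,0.1],"yaw":0},
  {"grip":0,"travel":[0,0,0.06],"yaw":0},
  {"grip":0,"travel":[0,0,0],"yaw":0},
  {"grip":0,"travel":[0,0,0],"yaw":0},
])

```text
clock: 14.18
position: [565.6, 29.6, 109.0]
orientation: [-180.0, 0.0, -175.4]
contact_force: [0.6, 0.3, -0.4]
opening: 0.2
gripper_force: 0.0
```

Request:
jog_arm([
  {"grip":0,"travel":[0.005,0,0.01],"yaw":0},
  {"grip":0,"travel":[0,0,0],"yaw":0},
  {"grip":0,"travel":[0,0,0],"yaw":0},
  {"grip":0,"travel":[0,0,0],"yaw":0},
  {"grip":0,"travel":[0,0,0],"yaw":0},
  {"grip":0,"travel":[0,0,0],"yaw":0},
  {"grip":0,"travel":[0,0,0],"yaw":0},
  {"grip":0,"travel":[0,0,0],"yaw":0},
  {"grip":0,"travel":[0,0,0],"yaw":0},
  {"grip":0,"travel":[0,0,0],"yaw":0},
  {"grip":0,"travel":[0,0,0],"yaw":0},
  {"grip":0,"travel":[0,0,0],"yaw":0},
  {"grip":0,"travel":[0,0,0],"yaw":0},
  {"grip":0,"travel":[0,0,0],"yaw":0},
  {"grip":0,"travel":[0,0,0],"yaw":0},
  {"grip":0,"travel":[0,0,0],"yaw":0},
  {"grip":0,"travel":[0,0,0],"yaw":0},
  {"grip":0,"travel":[0,0,0],"yaw":0},
  {"grip":0,"travel":[0,0,0],"yaw":0},
  {"grip":0,"travel":[0,0,0],"yaw":0},
])

```text
clock: 16.68
position: [564.8, 29.5, 107.5]
orientation: [-180.0, 0.0, -175.4]
contact_force: [-0.2, 0.0, -0.7]
opening: 0.5
gripper_force: 0.0
```

Request:
jog_arm([
  {"grip":0,"travel":[0,0,-0.25],"yaw":0},
  {"grip":0,"travel":[0,0,-0.35],"yaw":0},
  {"grip":0,"travel":[0,0,-0.35],"yaw":0},
  {"grip":0,"travel":[0.3,0,-0.1],"yaw":0},
  {"grip":0,"travel":[0.35,0,0],"yaw":0},
  {"grip":0,"travel":[0.35,0,0],"yaw":0},
  {"grip":0,"travel":[0.2,0.3,0],"yaw":0},
  {"grip":0,"travel":[0,0.4,0],"yaw":0},
  {"grip":0,"travel":[0,0.4,0],"yaw":0},
  {"grip":0,"travel":[0,0.4,0],"yaw":0},
  {"grip":0,"travel":[0,0.4,0],"yaw":0},
  {"grip":0,"travel":[0,0.4,0],"yaw":0},
  {"grip":0,"travel":[0,0.4,0],"yaw":0},
  {"grip":0,"travel":[0,0,0],"yaw":0},
  {"grip":0,"travel":[0,0,0],"yaw":0},
  {"grip":0,"travel":[0,0,0],"yaw":0},
])

```text
clock: 18.68
position: [423.6, 287.9, 212.6]
orientation: [-180.0, 0.0, -175.4]
contact_force: [0.5, -0.6, -0.3]
opening: 0.6
gripper_force: 0.0
```

```bash
python3 - <<'E'
from h import *
f=bot.grab_frame("top");a=cv2.resize(f[120:270,180:410],(782,510),interpolation=cv2.INTER_CUBIC);cv2.imwrite("pics/fin.png",a)
s=bot.read_state();print(s["position"],s["contact_force"],s["clock"])
E
```

```text
[423.61376476 288.01814123 212.59985543] [-0.24841595 -0.19945707 -0.33039838] 18.725
```

View pics/fin.png

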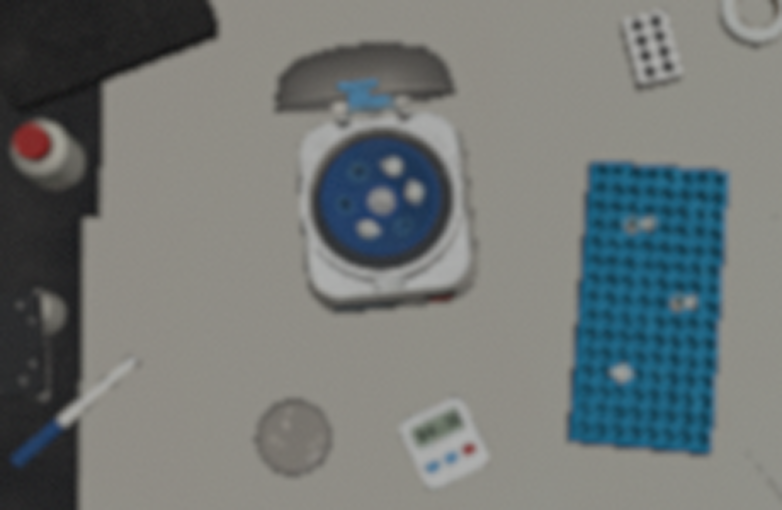

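The lid (365,80) is open. The rotor (382,200), rack and bystanders haven't moved, and the hand is clear and high up. I'll hand in now.

```bash
python3 -c "
from workcell import bot
print(bot.sign_off())"
```

```text
the job is handed in; nothing more can be done
None
```

I pushed the lid back to its stop and left it open, pointed at the shut tube and then the balance well (2.5 s each, about 22 mm above, no contact felt), drew the hand away and handed in at about 19 s.

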